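# Find the full canister by weight and hold it over the code reader

## Robot

A 7-joint arm with a two-finger parallel gripper is mounted at the origin on a cart in front of the work surface, level with it; the furniture and walls round the work are solid. World frame = base frame: x ahead of the robot, y to its left, z up, the work surface at z = 0. Lengths are in m, angles in rad, forces in N, time in s.
With the tool pointing down it reaches from about 0.4 to 0.875 m from the base axis. Payload 19.3 kg.
Tool frame: the origin (TCP) lies between the finger pads; the fingertips stand bot.tcp_to_tips ahead of it and the grasp point (between the pads) is the TCP (bot.tcp_to_tips is the distance from the TCP to the fingertips, in m); z points along the fingers, y is the line along which they close (so a half turn about z gives the same grasp; the last joint's range is limited). The gripper opens to 85 mm and grips with 20 to 120 N. Pads are 22 mm wide; open, the fingers measure 114 mm over their backs; the gripper's body (76 mm by 85 mm) begins 54 mm behind the grasp point. The pads swing forward as they close: fully open they stand 13 mm farther back than shut.
Start: joints at [1.185, 0.521, -0.036, 1.599, 0.021, 1.021, -0.113], TCP at [0.194, -0.594, 0.25] pointing down, gripper open.
Joint ranges: [-2.91, 2.91], [-0.3, 2.13], [-1.5, 1.42], [0.17, 2.43], [-1.26, 4.41], [0.16, 1.93], [-2.52, 2.52]. Speed limits (rad/s): [1.89, 1.89, 2.39, 2.39, 3.01, 3.01, 3.01].

## Interface

Orientations are given as [roll, pitch, yaw] about the fixed x, y, z axes, in that order (R = Rz(yaw) Ry(pitch) Rx(roll)).
In Python, from workcell import telemetry, grab_frame, bot gives the robot as it stands. The module is installed in compiled form; this text tells all that it offers.
- The arm moves only by the shell command python3 -m crank 'ROWS' [FORCE]. ROWS is text: rows parted by semicolons, each of 7 numbers parted by spaces: the finger opening in m, from 0 to 0.0854, then the shift along the tool's x, y, z in m, then the turn, a rotation vector about the tool's x, y, z in degrees. A call has exactly 8 rows; each row shifts and turns the commanded pose from where the row before left it, along the tool's axes as they then stand; what a row does not reach is not made up. A row lasts 1/12 s, in which the tool goes at most 41.7 mm and 7.16 degrees, less where a joint would pass 70% of its speed; a pose out of reach is approached as far as the arm can. A call with a gripper value outside its range is refused whole. The fingers move at their own pace and stop on an object; FORCE is the grip in N (left out, the last holds). Time passes only in rows, so rows that do not move let the fingers close, or fill a call up. It gives the time, the measured TCP pose, the force, the opening and the grip force at its end, in the units of the state.
- telemetry.observe(): the state, without advancing time (a new reading comes with each control period).
- grab_frame(name): name is "scene" or "top" or "wrist"; returns a dict with "pixels" (420x560x3 uint8, red, green, blue), "depth" (420x560 float32, m along the optical axis (not along the pixel's ray), 0 where there is no reading), "vertical_fov" (degrees; the focal length in pixels is half the picture's height over the tangent of half this angle, whatever the lens; pixels are square), "cx", "cy" (the principal point, pixels), "distortion" ([k1, k2, p1, p2, k3] as OpenCV has them; the pictures are not rectified), "R" (3x3) and "t" (3): a world point X has camera coordinates R X + t; the wrist camera has in their place "hand_eye" (4x4, takes a point from camera to tool coordinates, whose origin is the TCP and whose axes are the flange's). Camera axes: x right, y down, z forward; pixel columns grow to the right and rows downward; lengths in m; the calibration is good to about 2 mm. A picture is of the moment at which its call begins: read the wrist's pose just before it.
- bot.job_done(): hands the job in; it is judged then, once.
The state is a dict: "clock": time; "qpos": joint angles; "qd": joint speeds; "joint_efforts": joint torques, N m; "position": TCP position; "tool_rot": TCP orientation; "force": force on the tool from outside, world axes, zero at the start; "moment": the same for the moment, N m; "grip_width": finger opening in m; "finger_force": force on a finger pad.
Only numpy, scipy, OpenCV 4.12 (cv2) and the standard library are available. Lean on these libraries where they do the work, as an engineer would, in place of code of your own. Each camera call takes 0.05 s, during which the arm holds its last target. There are 200 camera calls.

## Task

Lift the dust cap off the upward-looking code reader and set it flat in the round dish. Then weigh the two metal canisters in the hand, first the left one (as you face the rack), which goes back into its own pocket, then the right one: lift each clear of the rack. Finish while holding the heavier one still and upright, centred over the reader's window with its underside about 5 cm above the glass and touching nothing else, while the lighter one stands in its own pocket; leave the other things on the bench where they are.

Things in the scene. Friction and masses are not known exactly. Their poses are not given: they have to be found in the camera images.
- reader: fixed grey box 110x110 mm, 45 mm tall, with a round metal turret (54 mm across, 16 mm high) in the middle of its top; origin at the centre of its underside, z up; stands on the left or the right of the bench
- reader_window (a point): centre of the glass window on top of the reader's turret, 61 mm above the bench
- cap: loose black dust cap over the turret: inverted cup 66 mm outside diameter, 60 mm inside, 19 mm tall, 15 mm deep inside, with a round knob on top (24 mm across, 24 mm high, from 19 to 43 mm above the origin); 0.06 kg; origin at the centre of its open lower rim, z up; lifts straight off without force
- cap_dish: fixed round white dish that takes the cap, rim down: 84 mm outside, 74 mm inside diameter, 16 mm tall, its inner floor 5 mm above the bench; origin at the centre of its underside on the bench
- rack: fixed white block 90x200 mm, 25 mm tall, with two round pockets 54 mm across and 18 mm deep, 110 mm apart along its y axis; origin at the centre of its underside; x roughly away from the robot, y to the left; stands on the side of the bench where the reader is not
- pocket_left (a point): centre of the floor of the rack's left pocket, 7 mm above the bench
- pocket_right (a point): centre of the floor of the rack's right pocket, 7 mm above the bench
- can_left: closed plain metal canister in the rack's left-hand pocket (seen from the robot), looks the same as the right one: upright cylinder 46 mm across, 95 mm tall, gripped across its upper half; origin at the centre of its underside, z up its axis. One of the two is full (0.4 to 0.5 kg in all), one nearly empty (0.14 to 0.18 kg); which is which changes and cannot be seen. The filling may rattle
- can_right: closed plain metal canister in the rack's right-hand pocket (seen from the robot), looks the same as the left one: upright cylinder 46 mm across, 95 mm tall, gripped across its upper half; origin at the centre of its underside, z up its axis. One of the two is full (0.4 to 0.5 kg in all), one nearly empty (0.14 to 0.18 kg); which is which changes and cannot be seen. The filling may rattle
- beaker: loose empty glass beaker, 54 mm across, 69 mm tall, a bystander behind the dish; origin at the centre of its underside
- timer: loose white bench timer 68x68x20 mm, a bystander behind the dish; origin at the centre of its underside
- specimen_cup: loose specimen cup with a screw lid, 72 mm across, 76 mm tall, a bystander at the left front; origin at the centre of its underside
Mind the look-alikes: they are no part of the job. Leave any purple look-alike of the cap alone.

How it is judged:
By the outcome, as a careful person would: the job done as asked, in the order asked, and still so for the second after the job is handed in, while the arm keeps its last pose, push and grip.
It also fails if it takes over 64 s, if anything falls off the work surface, if the arm or the gripper's body presses on something with over 40 N, if the wrist force passes 120 N, or if a joint passes its speed limit or range.

## Working session

There is one attempt and no reset: what is moved stays moved. The work goes in short steps, Python scripts to look and compute and a shell command to move; the robot and the scene stay as the last step left them, time stands still between calls to the robot, and variables do not carry over. Pictures are saved under pics/ and viewed, at most 10 in all, crops included, and the job is handed in when it is done.

```bash
mkdir -p pics
cat > h.py <<'E'
import numpy as np,cv2
from workcell import telemetry,grab_frame,bot
from scipy.spatial.transform import Rotation as Ro
np.set_printoptions(precision=4,suppress=True)
def K(f):
    h=f["pixels"].shape[0]; F=h/2/np.tan(np.radians(f["vertical_fov"])/2)
    return np.array([[F,0,f["cx"]],[0,F,f["cy"]],[0,0,1]])
def pose(f,s=None):
    # camera->world
    if "R" in f and f.get("R") is not None:
        T=np.eye(4);T[:3,:3]=np.array(f["R"]).T;T[:3,3]=-np.array(f["R"]).T@np.array(f["t"]);return T
    T=np.eye(4);T[:3,:3]=Ro.from_euler('xyz',s["tool_rot"]).as_matrix();T[:3,3]=s["position"]
    return T@np.array(f["hand_eye"])
def cloud(f,s=None):
    T=pose(f,s);k=K(f);h,w=f["depth"].shape
    v,u=np.mgrid[:h,:w]
    n=cv2.undistortPoints(np.stack([u,v],-1).reshape(-1,1,2).astype(np.float64),k,np.array(f["distortion"],float)).reshape(h,w,2)
    d=f["depth"][...,None];P=np.concatenate([n*d,d],-1)
    W=P@T[:3,:3].T+T[:3,3]; W[f["depth"]==0]=np.nan
    return W
def ray(f,u,v,z,s=None):
    T=pose(f,s);n=cv2.undistortPoints(np.array([[[u,v]]],float),K(f),np.array(f["distortion"],float))[0,0]
    d=T[:3,:3]@np.array([n[0],n[1],1]);return T[:3,3]+d*(z-T[2,3])/d[2]
def save(n,im,): cv2.imwrite(f"pics/{n}.png",im[...,::-1])
def shift(x,y,z):
    s=telemetry.observe();return Ro.from_euler('xyz',s["tool_rot"]).as_matrix().T@(np.array([x,y,z])-s["position"])
E
python3 - <<'E'
from h import *
import pickle
s=telemetry.observe();print(s,bot.tcp_to_tips)
fs={n:grab_frame(n) for n in("top","scene")}
pickle.dump((s,fs),open("f0.pkl","wb"))
for n in fs: save(n+"0",fs[n]["pixels"]);print(n,pose(fs[n])[:3,3])
E
```

```text
{'clock': 0.0, 'qpos': array([ 1.1848,  0.522 , -0.0363,  1.6   ,  0.0212,  1.0211, -0.1128]), 'qd': array([-0.0005, -0.0002,  0.0006,  0.0007, -0.0009,  0.0009, -0.0005]), 'joint_efforts': array([  0.0008, -92.7119,   1.98  , -36.9935,   0.0178,   0.0083,
         0.    ]), 'position': array([ 0.194 , -0.5938,  0.2497]), 'tool_rot': array([-3.1405,  0.0001,  0.3158]), 'force': array([-0.5244, -0.2691, -0.7582]), 'moment': array([-0.0037, -0.024 , -0.029 ]), 'finger_force': 0.0, 'grip_width': 0.08540317060902175} 0.019
top [0.229  0.0679 1.3159]
scene [0.007  1.0001 1.3671]
```

View pics/top0.png

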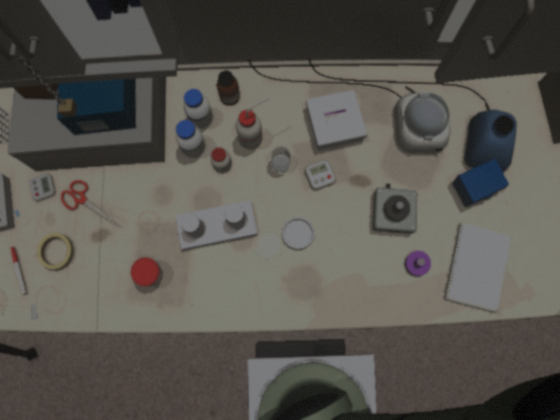

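View pics/scene0.png

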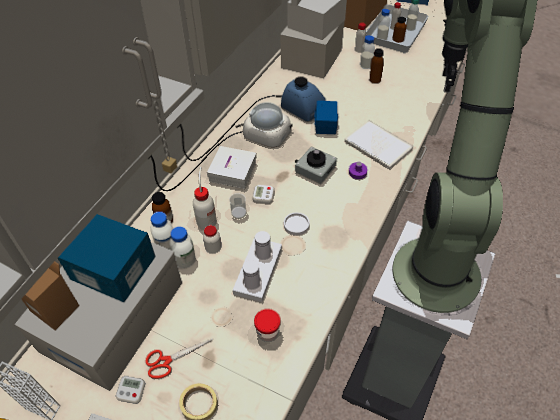

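The top view shows the reader with its black cap at (397,207), the dish at (297,234) and the rack with cans at (191,226) and (235,216). The purple look-alike is at (418,263), the beaker at (279,162), the timer at (319,175) and the red cup at (146,271). The scene view agrees. Next I measure positions from depth.

Run:
```python
from h import *
import pickle
s,fs=pickle.load(open("f0.pkl","rb"))
f=fs["top"];W=cloud(f)
print("bench z",np.nanmedian(W[290:310,200:260,2]))
def near(name,u,v,r,z0,z1):
    A=W[v-r:v+r,u-r:u+r].reshape(-1,3);A=A[(A[:,2]>z0)&(A[:,2]<z1)]
    if len(A)<3: print(name,"none");return
    c,rr=cv2.minEnclosingCircle(A[:,:2].astype(np.float32))
    print(name,len(A),A.mean(0),"circ",c,rr,cv2.minAreaRect(A[:,:2].astype(np.float32)))
near("knob",397,207,18,.083,.12)
near("capTop",397,207,25,.058,.075)
near("readertop",397,210,32,.036,.052)
near("dish",297,234,24,.009,.025)
near("canL",191,226,20,.085,.12)
near("canR",235,216,20,.085,.12)
near("rack",216,226,50,.018,.032)
near("redcup",146,271,24,.06,.09)
near("beaker",279,162,20,.03,.09)
near("timer",319,175,20,.012,.03)
near("purple",418,263,18,.01,.06)
for n,u,v,z in[("knob",397,204,.085),("dish",297.5,234,.016),("canL",191,225,.102),("canR",235,216,.102)]: print(n,ray(f,u,v,z))
c=np.hstack([cv2.resize(f["pixels"][175:275,340:440],(395,395),interpolation=2),cv2.resize(f["pixels"][180:280,170:270],(395,395),interpolation=2)])
save("crop",cv2.convertScaleAbs(c,alpha=1.8))
```

```text
bench z -8.787074000382589e-05
knob 74 [ 0.5131 -0.2326  0.0889] circ (0.5139842629432678, -0.2332160621881485) 0.012582432478666306 ((0.5137097239494324, -0.23302344977855682), (0.022078538313508034, 0.022953979671001434), 55.52747344970703)
capTop 437 [ 0.5119 -0.2303  0.0654] circ (0.5140249729156494, -0.2321299910545349) 0.03443526104092598 ((0.5138053894042969, -0.23090912401676178), (0.06359755247831345, 0.06654869765043259), 83.46638488769531)
readertop 1221 [ 0.5097 -0.2294  0.0448] circ (0.5128151774406433, -0.2326793670654297) 0.07506772875785828 ((0.513335108757019, -0.2325322926044464), (0.11107373237609863, 0.11255088448524475), 84.3088150024414)
dish 258 [0.4659 0.0205 0.0145] circ (0.46490341424942017, 0.008254987187683582) 0.05416882783174515 ((0.4718826413154602, 0.018928181380033493), (0.08239924907684326, 0.09949301928281784), 76.13424682617188)
canL 284 [0.4795 0.285  0.1011] circ (0.48026853799819946, 0.28570762276649475) 0.023025551810860634 ((0.481065034866333, 0.2855452001094818), (0.044843822717666626, 0.043109215795993805), 44.56150436401367)
canR 294 [0.5  
[... 654 characters left out ...]
6876983643, 0.06007658317685127) 0.026814298704266548 ((0.6581518054008484, 0.05991709232330322), (0.0492563471198082, 0.05206643044948578), 89.16132354736328)
timer 600 [ 0.6195 -0.0441  0.0183] circ (0.6208433508872986, -0.04451553523540497) 0.041935015469789505 ((0.6203615665435791, -0.044296734035015106), (0.06897849589586258, 0.06816403567790985), 20.34227752685547)
purple 513 [ 0.3748 -0.2851  0.0228] circ (0.37601566314697266, -0.286685049533844) 0.03361428901553154 ((0.3760177791118622, -0.28631964325904846), (0.06517920643091202, 0.06435780227184296), 37.48069381713867)
knob [ 0.5166 -0.2274  0.085 ]
dish [0.4605 0.0217 0.016 ]
canL [0.4742 0.2826 0.102 ]
canR [0.4937 0.175  0.102 ]
```

View pics/crop.png

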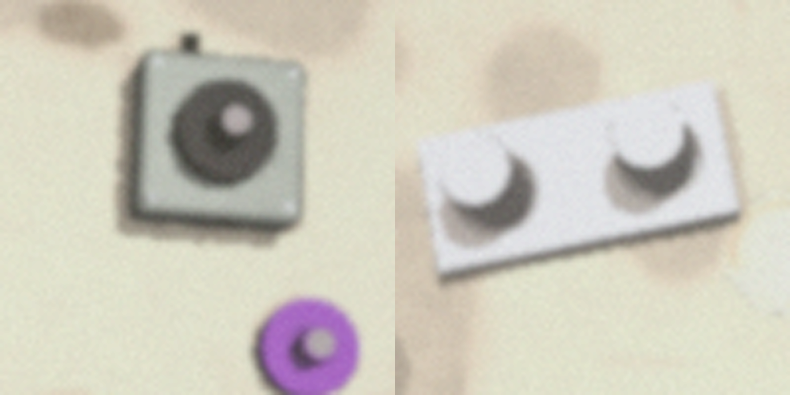

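The crop shows the black cap's knob on the reader and the two cans in the rack, which agrees with the depth results. I move over the cap now.

```bash
python3 -m crank '0.085 0.029 -0.017 0 0 0 0;0.085 0.029 -0.017 0 0 0 0;0.085 0.029 -0.017 0 0 0 0;0.085 0.029 -0.017 0 0 0 0;0.085 0.029 -0.017 0 0 0 0;0.085 0.029 -0.017 0 0 0 0;0.085 0.029 -0.017 0 0 0 0;0.085 0.029 -0.017 0 0 0 0' 40
python3 -m crank '0.085 0.029 -0.017 0 0 0 0;0.085 0.029 -0.017 0 0 0 0;0.085 0.029 -0.017 0 0 0 0;0.085 0.029 -0.017 0 0 0 0;0.085 0.029 -0.017 0 0 0 0;0.085 0.029 -0.017 0 0 0 0;0.085 0.010 -0.006 0.01 0 0 0;0.085 0 0 0 0 0 0'
python3 - <<'E'
from h import *
s=telemetry.observe();f=grab_frame("wrist");save("w1",f["pixels"])
print(s["position"],s["tool_rot"],s["force"],s["clock"],f["hand_eye"])
W=cloud(f,s).reshape(-1,3)
for n,z0,z1 in(("knob",.083,.1),("capTop",.06,.07)):
    A=W[(W[:,2]>z0)&(W[:,2]<z1)];A=A[np.hypot(A[:,0]-.5137,A[:,1]+.2328)<.05]
    if len(A): print(n,len(A),A.mean(0),cv2.minEnclosingCircle(A[:,:2].astype(np.float32)))
print(shift(.5138,-.2329,.086))
import pickle
f=pickle.load(open("f0.pkl","rb"))[1]["top"]
W=cloud(f);A=W[200:265,262:332].reshape(-1,3);A=A[(A[:,2]>.008)&(A[:,2]<.022)]
from scipy.optimize import least_squares
r=least_squares(lambda p:np.hypot(A[:,0]-p[0],A[:,1]-p[1])-.0395,[.466,.02],loss='soft_l1',f_scale=.002);print("dish",r.x)
E
```

```text
clock: 0.77
position: [0.3731, -0.3913, 0.2502]
tool_rot: [-3.141, 0.0, 0.316]
force: [0.6, -1.4, -0.7]
grip_width: 0.0849
finger_force: 0.0
clock: 1.43
position: [0.5152, -0.2296, 0.2386]
tool_rot: [-3.14, 0.0, 0.321]
force: [-0.8, 0.9, -0.3]
grip_width: 0.0849
finger_force: 0.0
[ 0.5152 -0.2296  0.2386] [-3.1395  0.0005  0.3205] [-0.7711  0.9081 -0.3179] 1.4333 [[ 0.0008 -0.9449 -0.3272  0.0863]
 [ 1.      0.001  -0.0005 -0.0006]
 [ 0.0008 -0.3272  0.9449 -0.1243]
 [ 0.      0.      0.      1.    ]]
knob 472 [ 0.5165 -0.23    0.0894] ((0.5158356428146362, -0.23022280633449554), 0.012053354643285275)
capTop 2474 [ 0.5181 -0.2295  0.0656] ((0.5157522559165955, -0.23060853779315948), 0.0330720990896225)
[-0.0004  0.0014  0.1532]
dish [0.4638 0.0206]
```

View pics/w1.png

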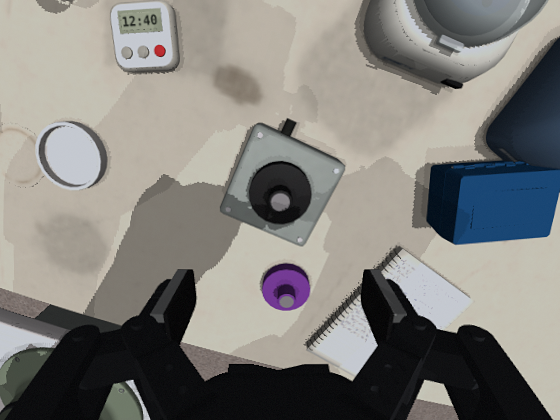

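The wrist view shows the knob at (281,201), the dish at (71,155) and the purple look-alike clear at (286,290). I descend and grip the knob.

```bash
python3 -m crank '0.085 0 0.002 0.033 0 0 0;0.085 0 0 0.033 0 0 0;0.085 0 0 0.033 0 0 0;0.085 0 0 0.027 0 0 0;0.085 0 0 0.018 0 0 0;0.085 0 0 0.006 0 0 0;0.085 0 0 0 0 0 0;0.02 0 0 0 0 0 0' 40
python3 -m crank '0 0 0 0 0 0 0;0 0 0 0 0 0 0;0 0 0 0 0 0 0;0 0 0 0 0 0 0;0 0 0 0 0 0 0;0 0 0 0 0 0 0;0 0 0 0 0 0 0;0 0 0 0 0 0 0'
```

```text
clock: 2.15
position: [0.5144, -0.2357, 0.0911]
tool_rot: [3.141, -0.0, 0.315]
force: [-0.7, -0.3, -0.1]
grip_width: 0.0753
finger_force: 0.0
clock: 2.82
position: [0.5145, -0.2346, 0.0911]
tool_rot: [3.142, -0.0, 0.316]
force: [-3.6, 3.9, 13.2]
grip_width: 0.0221
finger_force: 38.8
```

```bash
python3 -m crank '0 0 0 -0.003 0 0 0;0 0 0 -0.006 0 0 0;0 0 0 -0.01 0 0 0;0 0 0 -0.015 0 0 0;0 0 0 -0.015 0 0 0;0 0 0 -0.011 0 0 0;0 0 0 -0.005 0 0 0;0 0 0 0 0 0 0'
python3 - <<'E'
from h import *
s=telemetry.observe();f=grab_frame("wrist");save("w2",f["pixels"])
print(s["position"],s["tool_rot"],s["force"],s["qd"])
W=cloud(f,s).reshape(-1,3);p=s["position"]
A=W[(W[:,2]>p[2]-.055)&(np.hypot(W[:,0]-p[0],W[:,1]-p[1])<.06)]
print(np.histogram(A[:,2],np.arange(.08,.19,.003)))
B=W[(W[:,2]>.0575)&(W[:,2]<.064)&(np.hypot(W[:,0]-.515,W[:,1]+.232)<.05)]
print("turret",len(B),B.mean(0) if len(B) else 0)
from scipy.optimize import least_squares
D=W[(W[:,2]>.010)&(W[:,2]<.022)&(np.hypot(W[:,0]-.464,W[:,1]-.02)<.06)]
if len(D):print("dish",len(D),least_squares(lambda p:np.hypot(D[:,0]-p[0],D[:,1]-p[1])-.0395,[.466,.02],loss='soft_l1',f_scale=.002).x)
E
```

```text
clock: 3.48
position: [0.5149, -0.2352, 0.1567]
tool_rot: [3.14, -0.002, 0.315]
force: [-0.2, 0.1, -1.4]
grip_width: 0.0219
finger_force: 39.6
[ 0.5149 -0.2352  0.1567] [ 3.1402 -0.0016  0.3155] [-0.1645  0.0719 -1.4183] [-0.0046  0.0296  0.0038  0.0184  0.0062 -0.0258 -0.0021]
(array([   0,    0,    0,    0,    0,    0,    0,    0,    0,    0,   11,
        116,  128,  140,  150,  149, 2361, 2558,   98,  100,  132,  214,
        260,  283, 1023,  921,  237,  237,  255,  263,  204,  468,  261,
        334,  652,  759]), array([0.08 , 0.083, 0.086, 0.089, 0.092, 0.095, 0.098, 0.101, 0.104,
       0.107, 0.11 , 0.113, 0.116, 0.119, 0.122, 0.125, 0.128, 0.131,
       0.134, 0.137, 0.14 , 0.143, 0.146, 0.149, 0.152, 0.155, 0.158,
       0.161, 0.164, 0.167, 0.17 , 0.173, 0.176, 0.179, 0.182, 0.185,
       0.188]))
turret 665 [ 0.5336 -0.2232  0.0614]
dish 1093 [0.4678 0.0224]
```

View pics/w2.png

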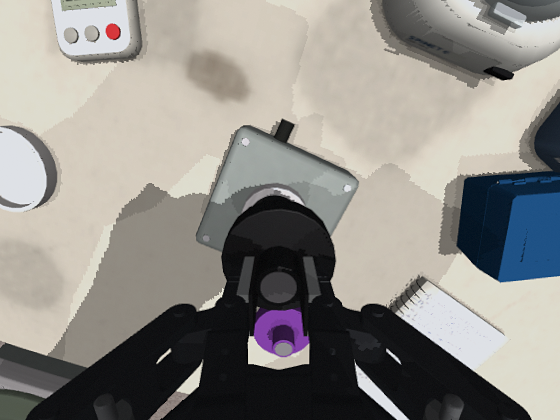

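The cap is held level and the turret is bare, with its glass at (275,195). I carry the cap beside the dish, stopping short so that the camera sees the whole dish.

```bash
python3 -m crank '0 -0.003 -0.015 0 0 0 0;0 -0.003 -0.03 0 0 0 0;0 -0.004 -0.036 0 0 0 0;0 -0.004 -0.036 0 0 0 0;0 -0.004 -0.036 0 0 0 0;0 -0.004 -0.036 0 0 0 0;0 -0.004 -0.036 0 0 0 0;0 -0.001 -0.022 0 0 0 0'
python3 -m crank '0 0 -0.012 0 0 0 0;0 0 0 0 0 0 0;0 0 0 0 0 0 0;0 0 0 0 0 0 0;0 0 0 0 0 0 0;0 0 0 0 0 0 0;0 0 0 0 0 0 0;0 0 0 0 0 0 0'
cat > dish.py <<'E'
from h import *
from scipy.optimize import least_squares
s=telemetry.observe();f=grab_frame("wrist")
W=cloud(f,s).reshape(-1,3);p=s["position"];print(p,s["tool_rot"],abs(s["qd"]).max())
def fit(D,r,x0):return least_squares(lambda p:np.hypot(D[:,0]-p[0],D[:,1]-p[1])-r,x0,loss='soft_l1',f_scale=.001).x
D=W[(W[:,2]>.0135)&(W[:,2]<.019)&(np.hypot(W[:,0]-.466,W[:,1]-.021)<.06)]
d=fit(D,.0395,[.466,.02]);print("dish",len(D),d)
h=p[2]-.026
A=W[(abs(W[:,2]-h)<.006)&(np.hypot(W[:,0]-p[0],W[:,1]-p[1])<.05)]
q=np.linalg.lstsq(np.c_[A[:,:2]-p[:2],np.ones(len(A))],A[:,2]-p[2],rcond=None)[0];print("cap plane",len(A),q)
hull=cv2.convexHull(A[:,:2].astype(np.float32))[:,0]
c=fit(hull,.033,p[:2]);print("cap",c,c-p[:2])
t=np.append(p[:2]+d-c,p[2]);print("shift",shift(*t))
E
python3 dish.py
```

```text
clock: 4.2
position: [0.4099, -0.006, 0.1548]
tool_rot: [-3.141, 0.001, 0.318]
force: [1.0, 0.9, -0.3]
grip_width: 0.0218
finger_force: 39.6
clock: 4.87
position: [0.4083, 0.0026, 0.1552]
tool_rot: [-3.142, 0.0, 0.315]
force: [-0.1, 0.4, -0.3]
grip_width: 0.0217
finger_force: 39.6
[0.4083 0.0026 0.1552] [-3.1415  0.0001  0.315 ] 0.004261189939184813
dish 1719 [0.4669 0.0238]
cap plane 5180 [-0.0141 -0.0078 -0.0255]
cap [0.4103 0.004 ] [0.002  0.0014]
shift [ 0.0599 -0.0012  0.    ]
```

```bash
python3 -m crank '0 0.02 -0.001 0 0 0 0;0 0.025 0 0.005 0 0 0;0 0.015 0 0.02 0 0 0;0 0 0 0.025 0 0 0;0 0 0 0.02 0 0 0;0 0 0 0.01 0 0 0;0 0 0 0.006 0 0 0;0 0 0 0 0 0 0'
python3 -m crank '0 0 0 0 0 0 0;0 0 0 0.004 0 0 0;0 0 0 0.004 0 0 0;0 0 0 0.004 0 0 0;0 0 0 0.003 0 0 0;0 0 0 0.003 0 0 0;0 0 0 0 0 0 0;0 0 0 0 0 0 0'
python3 -m crank '0 0 0 0.001 0 0 0;0 0 0 0.001 0 0 0;0 0 0 0 0 0 0;0 0 0 0 0 0 0;0 0 0 0 0 0 0;0 0 0 0 0 0 0;0 0 0 0 0 0 0;0 0 0 0 0 0 0'
```

```text
clock: 5.58
position: [0.4646, 0.0224, 0.0687]
tool_rot: [-3.141, 0.001, 0.316]
force: [-0.7, -0.2, -0.8]
grip_width: 0.0225
finger_force: 39.6
clock: 6.25
position: [0.4649, 0.0225, 0.0512]
tool_rot: [-3.142, 0.0, 0.316]
force: [0.2, 0.7, -0.1]
grip_width: 0.022
finger_force: 39.6
clock: 6.92
position: [0.4652, 0.0225, 0.05]
tool_rot: [3.141, -0.001, 0.316]
force: [-4.3, 0.1, 21.3]
grip_width: 0.0223
finger_force: 41.8
```

```bash
python3 -m crank '0 0 0 -0.001 0 0 0;0.05 0 0 -0.0005 0 0 0;0.085 0 0 0 0 0 0;0.085 0 0 0 0 0 0;0.085 0 0 0 0 0 0;0.085 0 0 0 0 0 0;0.085 0 0 -0.01 0 0 0;0.085 0 0 -0.02 0 0 0'
python3 -m crank '0.085 0 0 -0.035 0 0 0;0.085 -0.01 0 -0.036 0 0 0;0.085 -0.02 -0.01 -0.03 0 0 0;0.085 -0.02 -0.02 -0.02 0 0 0;0.085 -0.02 -0.03 -0.01 0 0 0;0.085 -0.01 -0.03 0 0 0 0;0.085 0 -0.012 0 0 0 0;0.085 0 0 0 0 0 0'
python3 - <<'E'
from h import *
s=telemetry.observe();f=grab_frame("wrist");save("w3",f["pixels"])
p=s["position"];print(p,abs(s["qd"]).max(),s["clock"])
W=cloud(f,s).reshape(-1,3)
A=W[(W[:,2]>.018)&(W[:,2]<.03)&(np.hypot(W[:,0]-.4669,W[:,1]-.0238)<.036)]
A=A[np.isfinite(A[:,0])];q=np.linalg.lstsq(np.c_[A[:,:2]-[.467,.024],np.ones(len(A))],A[:,2],rcond=None)[0];print("cap",len(A),A.mean(0),q)
for n,c in(("L",(.4803,.286)),("R",(.5015,.1783))):
    A=W[(W[:,2]>.096)&(W[:,2]<.108)&(np.hypot(W[:,0]-c[0],W[:,1]-c[1])<.04)]
    if len(A)>20:print(n,len(A),A.mean(0),cv2.minEnclosingCircle(A[:,:2].astype(np.float32)))
E
```

```text
clock: 7.58
position: [0.4639, 0.0225, 0.0801]
tool_rot: [-3.141, 0.003, 0.316]
force: [-0.9, -0.4, -0.2]
grip_width: 0.0853
finger_force: 0.0
clock: 8.25
position: [0.3563, 0.0966, 0.2129]
tool_rot: [-3.142, -0.002, 0.319]
force: [0.8, 1.0, 0.5]
grip_width: 0.0848
finger_force: 0.0
[0.3563 0.0966 0.2129] 0.0751460436271069 8.25
cap 2747 [0.4678 0.0266 0.0245] [ 0.0038 -0.0049  0.0245]
L 364 [0.4644 0.2813 0.1015] ((0.4670370817184448, 0.28290754556655884), 0.015393941663205624)
R 1274 [0.4901 0.1767 0.1023] ((0.49719369411468506, 0.17966683208942413), 0.02194528467953205)
```

View pics/w3.png

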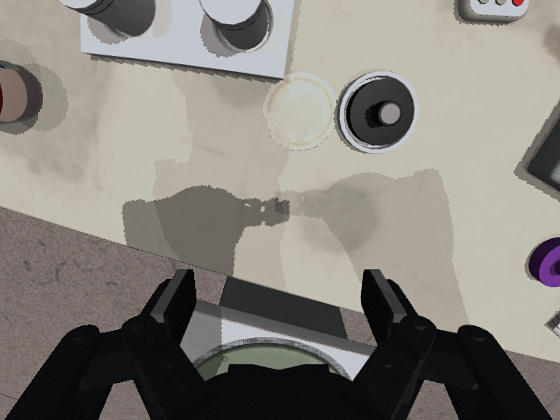

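The cap lies flat in the dish, centred at (377,112), with its top at 24.5 mm. Next is the left can.

```bash
python3 -m crank '0.085 0.015 -0.015 0 0 0 0;0.085 0.022 -0.026 0 0 0 0;0.085 0.022 -0.026 0 0 0 0;0.085 0.022 -0.026 0 0 0 0;0.085 0.022 -0.026 0 0 0 0;0.085 0.014 -0.022 0 0 0 0;0.085 0 0 0 0 0 0;0.085 0 0 0 0 0 0'
cat > can.py <<'E'
from h import *
import sys
s=telemetry.observe();f=grab_frame("wrist")
p=s["position"];print(p,s["tool_rot"],abs(s["qd"]).max(),s["clock"])
W=cloud(f,s).reshape(-1,3)
for n,c in(("L",(.4803,.286)),("R",(.5015,.1783))):
    A=W[(W[:,2]>.096)&(W[:,2]<.108)&(np.hypot(W[:,0]-c[0],W[:,1]-c[1])<.04)]
    if len(A)>20:
        q=cv2.minEnclosingCircle(A[:,:2].astype(np.float32))
        print(n,len(A),A.mean(0),q,shift(*q[0],.072))
A=W[(W[:,2]>.02)&(W[:,2]<.03)&(abs(W[:,1]-.23)<.15)&(abs(W[:,0]-.49)<.08)]
if len(A)>50:print("rack",cv2.minAreaRect(A[:,:2].astype(np.float32)))
E
python3 can.py
```

```text
clock: 8.97
position: [0.4251, 0.2651, 0.2114]
tool_rot: [3.141, 0.001, 0.316]
force: [0.5, -0.5, -0.5]
grip_width: 0.0848
finger_force: 0.0
[0.4251 0.2651 0.2114] [3.1415 0.001  0.3164] 0.04050501732008967 8.9667
L 2834 [0.4838 0.2891 0.1026] ((0.48308926820755005, 0.2888609766960144), 0.02340357005596161) [ 0.0631 -0.0057  0.1394]
R 2613 [0.504  0.1833 0.1023] ((0.5036784410476685, 0.1822388768196106), 0.023572556674480438) [0.0496 0.102  0.1395]
rack ((0.49288541078567505, 0.23531070351600647), (0.0907905101776123, 0.20076140761375427), 10.319242477416992)
```

```bash
python3 -m crank '0.085 0.02 -0.004 0 0 0 0;0.085 0.025 0 0.005 0 0 0;0.085 0.016 0 0.025 0 0 0;0.085 0 0 0.035 0 0 0;0.085 0 0 0.035 0 0 0;0.085 0 0 0.025 0 0 0;0.085 0 0 0.01 0 0 0;0.085 0 0 0 0 0 0' 60
python3 -m crank '0.06 0 0 0 0 0 0;0 0 0 0 0 0 0;0 0 0 0 0 0 0;0 0 0 0 0 0 0;0 0 0 0 0 0 0;0 0 0 0 0 0 0;0 0 0 0 0 0 0;0 0 0 0 0 0 0'
```

```text
clock: 9.68
position: [0.4809, 0.2859, 0.0752]
tool_rot: [3.14, 0.003, 0.315]
force: [-0.9, 0.3, 1.0]
grip_width: 0.085
finger_force: 0.0
clock: 10.35
position: [0.4822, 0.2882, 0.0787]
tool_rot: [-3.141, -0.003, 0.316]
force: [-2.9, -1.1, 15.0]
grip_width: 0.045
finger_force: 59.4
```

```bash
python3 -m crank '0 0 0 -0.004 0 0 0;0 0 0 -0.01 0 0 0;0 0 0 -0.015 0 0 0;0 0 0 -0.018 0 0 0;0 0 0 -0.015 0 0 0;0 0 0 -0.008 0 0 0;0 0 0 0 0 0 0;0 0 0 0 0 0 0'
for i in 1 2; do python3 -m crank '0 0 0 0 0 0 0;0 0 0 0 0 0 0;0 0 0 0 0 0 0;0 0 0 0 0 0 0;0 0 0 0 0 0 0;0 0 0 0 0 0 0;0 0 0 0 0 0 0;0 0 0 0 0 0 0'; done
cat > wt.py <<'E'
from h import *
S=[]
for i in range(8):
    s=telemetry.observe();S.append(s);f=grab_frame("wrist")
print("F",np.mean([s["force"] for s in S],0),np.std([s["force"][2] for s in S]),"eff",np.mean([s["joint_efforts"] for s in S],0),s["qpos"])
p=s["position"];W=cloud(f,s).reshape(-1,3)
A=W[(abs(W[:,2]-p[2]-.027)<.02)&(np.hypot(W[:,0]-p[0],W[:,1]-p[1])<.04)]
print(p,np.histogram(A[:,2]-p[2],20))
E
python3 wt.py
```

```text
clock: 11.02
position: [0.4815, 0.2876, 0.147]
tool_rot: [-3.142, -0.001, 0.316]
force: [-0.7, -0.1, -5.4]
grip_width: 0.0452
finger_force: 62.3
clock: 11.68
position: [0.4815, 0.2877, 0.1468]
tool_rot: [-3.142, -0.0, 0.316]
force: [0.5, -0.9, -5.3]
grip_width: 0.0448
finger_force: 62.3
clock: 12.35
position: [0.4815, 0.2877, 0.1468]
tool_rot: [-3.142, -0.0, 0.316]
force: [-0.4, 0.8, -3.6]
grip_width: 0.0446
finger_force: 62.3
F [-0.322   0.1681 -4.6977] 0.5995896595255736 eff [  0.0013 -91.1029  -3.3766 -30.418    0.0141   0.0047   0.    ] [-0.4464  0.5645 -0.2741  1.8516  0.2132  0.7538 -2.0912]
[0.4815 0.2877 0.1468] (array([ 333,  389,  366,  376,  336,  247,  594, 1336, 6771,  198,  224,
        285,  310,  294,  509,  777,  282,  206,   49,   27]), array([0.007, 0.009, 0.011, 0.013, 0.015, 0.017, 0.019, 0.021, 0.023,
       0.025, 0.027, 0.029, 0.031, 0.033, 0.035, 0.037, 0.039, 0.041,
       0.043, 0.045, 0.047]))
```

The wrist force reads 4.7 N, so the left can is full at about 0.48 kg. It goes back into its pocket.

```bash
python3 -m crank '0 0 0 0.008 0 0 0;0 0 0 0.015 0 0 0;0 0 0 0.015 0 0 0;0 0 0 0.012 0 0 0;0 0 0 0.008 0 0 0;0 0 0 0.004 0 0 0;0 0 0 0.002 0 0 0;0 0 0 0 0 0 0'
python3 -m crank '0 0 0 0.002 0 0 0;0 0 0 0.002 0 0 0;0 0 0 0 0 0 0;0 0 0 0 0 0 0;0 0 0 0 0 0 0;0 0 0 0 0 0 0;0 0 0 0 0 0 0;0 0 0 0 0 0 0'
```

```text
clock: 13.42
position: [0.4814, 0.2878, 0.0827]
tool_rot: [3.142, 0.0, 0.316]
force: [0.0, 0.2, -5.1]
grip_width: 0.0448
finger_force: 62.2
clock: 14.08
position: [0.4815, 0.2878, 0.0789]
tool_rot: [-3.142, -0.0, 0.316]
force: [-0.4, 0.6, -5.3]
grip_width: 0.0453
finger_force: 62.3
```

Not touching yet, so I lower a little more.

```bash
python3 -m crank '0 0 0 0.001 0 0 0;0 0 0 0.001 0 0 0;0 0 0 0 0 0 0;0 0 0 0 0 0 0;0 0 0 0 0 0 0;0 0 0 0 0 0 0;0 0 0 0 0 0 0;0 0 0 0 0 0 0'
```

```text
clock: 14.75
position: [0.4818, 0.288, 0.0787]
tool_rot: [3.141, -0.001, 0.316]
force: [-9.4, -6.2, 34.9]
grip_width: 0.0449
finger_force: 65.7
```

```bash
python3 -m crank '0 0 0 -0.0015 0 0 0;0.06 0 0 0 0 0 0;0.085 0 0 0 0 0 0;0.085 0 0 0 0 0 0;0.085 0 0 0 0 0 0;0.085 0 0 -0.015 0 0 0;0.085 0 0 -0.035 0 0 0;0.085 0 0 -0.035 0 0 0'
python3 -m crank '0.085 0 0.005 -0.01 0 0 0;0.085 -0.02 0.025 0 0 0 0;0.085 -0.02 0.03 0 0 0 0;0.085 -0.02 0.03 0 0 0 0;0.085 -0.013 0.0185 0 0 0 0;0.085 0 0 0 0 0 0;0.085 0 0 0 0 0 0;0.085 0 0 0 0 0 0'
python3 can.py
```

```text
clock: 15.42
position: [0.4807, 0.2874, 0.1634]
tool_rot: [3.141, 0.003, 0.316]
force: [0.3, -0.4, 0.1]
grip_width: 0.0851
finger_force: 0.0
clock: 16.08
position: [0.4461, 0.1625, 0.1734]
tool_rot: [-3.141, -0.001, 0.316]
force: [-0.1, 0.4, -0.7]
grip_width: 0.0847
finger_force: 0.0
[0.4461 0.1625 0.1734] [-3.1412 -0.0007  0.3158] 0.014321178987368717 16.0833
L 3964 [0.4834 0.2873 0.1024] ((0.48215121030807495, 0.28858959674835205), 0.02360830269753933) [ 0.0734 -0.1082  0.1014]
R 3869 [0.5043 0.1817 0.1025] ((0.5034826397895813, 0.18111552298069), 0.023406490683555603) [0.0602 0.0005 0.1013]
rack ((0.4926719069480896, 0.23576833307743073), (0.09075502306222916, 0.20167270302772522), 10.296496391296387)
```

```bash
python3 -m crank '0.085 0.02 0.0005 0 0 0 0;0.085 0.025 0 0 0 0 0;0.085 0.0145 0 0.015 0 0 0;0.085 0 0 0.03 0 0 0;0.085 0 0 0.03 0 0 0;0.085 0 0 0.016 0 0 0;0.085 0 0 0.0055 0 0 0;0.085 0 0 0 0 0 0'
python3 -m crank '0.06 0 0 0 0 0 0;0 0 0 0 0 0 0;0 0 0 0 0 0 0;0 0 0 0 0 0 0;0 0 0 0 0 0 0;0 0 0 0 0 0 0;0 0 0 0 0 0 0;0 0 0 0 0 0 0'
python3 -m crank '0 0 0 -0.004 0 0 0;0 0 0 -0.01 0 0 0;0 0 0 -0.015 0 0 0;0 0 0 -0.018 0 0 0;0 0 0 -0.015 0 0 0;0 0 0 -0.008 0 0 0;0 0 0 0 0 0 0;0 0 0 0 0 0 0'
for i in 1 2; do python3 -m crank '0 0 0 0 0 0 0;0 0 0 0 0 0 0;0 0 0 0 0 0 0;0 0 0 0 0 0 0;0 0 0 0 0 0 0;0 0 0 0 0 0 0;0 0 0 0 0 0 0;0 0 0 0 0 0 0'; done
python3 wt.py
```

```text
clock: 16.8
position: [0.5019, 0.1806, 0.0756]
tool_rot: [-3.141, 0.002, 0.317]
force: [-0.1, 0.4, -0.0]
grip_width: 0.085
finger_force: 0.0
clock: 17.47
position: [0.5032, 0.1803, 0.0782]
tool_rot: [-3.141, -0.002, 0.316]
force: [-2.6, -1.4, 12.5]
grip_width: 0.0453
finger_force: 59.6
clock: 18.13
position: [0.5026, 0.1798, 0.1471]
tool_rot: [3.142, -0.001, 0.316]
force: [0.7, 0.7, -1.3]
grip_width: 0.0451
finger_force: 61.5
clock: 18.8
position: [0.5024, 0.1799, 0.1467]
tool_rot: [-3.142, 0.0, 0.316]
force: [0.3, -0.8, -1.5]
grip_width: 0.0449
finger_force: 61.5
clock: 19.47
position: [0.5025, 0.18, 0.1468]
tool_rot: [-3.142, -0.0, 0.316]
force: [0.7, -0.4, -1.9]
grip_width: 0.045
finger_force: 61.5
F [-0.162   0.1674 -1.7585] 0.16420896854068126 eff [  0.0004 -84.7233  -2.8661 -28.3803   0.0135   0.0029   0.    ] [-0.2538  0.5286 -0.271   1.9223  0.2068  0.7175 -1.9012]
[0.5025 0.1799 0.1468] (array([ 280,  442,  368,  368,  340,  283,  546,  735, 6865,  853,  210,
        294,  296,  282,  513,  784,  290,  219,   47,   24]), array([0.007 , 0.009 , 0.011 , 0.013 , 0.015 , 0.017 , 0.019 , 0.021 ,
       0.023 , 0.025 , 0.0269, 0.0289, 0.0309, 0.0329, 0.0349, 0.0369,
       0.0389, 0.0409, 0.0429, 0.0449, 0.0469]))
```

The right can reads 1.7 N, so it is the light one. It goes back into its pocket.

```bash
python3 -m crank '0 0 0 0.008 0 0 0;0 0 0 0.015 0 0 0;0 0 0 0.015 0 0 0;0 0 0 0.012 0 0 0;0 0 0 0.008 0 0 0;0 0 0 0.006 0 0 0;0 0 0 0.003 0 0 0;0 0 0 0.001 0 0 0'
python3 -m crank '0 0 0 0.0005 0 0 0;0 0 0 0.0005 0 0 0;0 0 0 0 0 0 0;0 0 0 0 0 0 0;0 0 0 0 0 0 0;0 0 0 0 0 0 0;0 0 0 0 0 0 0;0 0 0 0 0 0 0'
```

```text
clock: 20.53
position: [0.5024, 0.1799, 0.0784]
tool_rot: [3.142, 0.0, 0.316]
force: [0.6, -0.7, -1.4]
grip_width: 0.0451
finger_force: 61.5
clock: 21.2
position: [0.5028, 0.1801, 0.0782]
tool_rot: [-3.142, -0.001, 0.316]
force: [-0.8, 0.4, 6.0]
grip_width: 0.0453
finger_force: 62.2
```

```bash
python3 -m crank '0 0 0 -0.0003 0 0 0;0.06 0 0 0 0 0 0;0.085 0 0 0 0 0 0;0.085 0 0 0 0 0 0;0.085 0 0 0 0 0 0;0.085 0 0 -0.015 0 0 0;0.085 0 0 -0.035 0 0 0;0.085 0 0 -0.03 0 0 0'
python3 -m crank '0.085 0 -0.007 -0.01 0 0 0;0.085 0.003 -0.026 0 0 0 0;0.085 0.004 -0.03 0 0 0 0;0.085 0.004 -0.03 0 0 0 0;0.085 0.003 -0.0165 0 0 0 0;0.085 0 0 0 0 0 0;0.085 0 0 0 0 0 0;0.085 0 0 0 0 0 0'
python3 can.py
```

```text
clock: 21.87
position: [0.5019, 0.1799, 0.1589]
tool_rot: [-3.141, 0.002, 0.316]
force: [1.3, 0.5, 1.0]
grip_width: 0.0848
finger_force: 0.0
clock: 22.53
position: [0.4818, 0.2876, 0.1678]
tool_rot: [3.141, 0.001, 0.315]
force: [-0.1, 0.0, 0.1]
grip_width: 0.0851
finger_force: 0.0
[0.4818 0.2876 0.1678] [3.141  0.0005 0.3153] 0.015077485614151303 22.5333
L 3175 [0.4839 0.2891 0.1024] ((0.48235106468200684, 0.2887185215950012), 0.023248784244060516) [ 0.0008 -0.0013  0.0959]
R 2909 [0.5043 0.1838 0.1021] ((0.5030828714370728, 0.18185700476169586), 0.023681318387389183) [-0.0126  0.1068  0.0959]
rack ((0.4927626848220825, 0.23480579257011414), (0.09094265848398209, 0.20072980225086212), 10.415200233459473)
```

```bash
python3 -m crank '0.085 0 -0.001 0.02 0 0 0;0.085 0 0 0.03 0 0 0;0.085 0 0 0.025 0 0 0;0.085 0 0 0.012 0 0 0;0.085 0 0 0.005 0 0 0;0.085 0 0 0 0 0 0;0.085 0 0 0 0 0 0;0.06 0 0 0 0 0 0'
python3 -m crank '0 0 0 0 0 0 0;0 0 0 0 0 0 0;0 0 0 0 0 0 0;0 0 0 0 0 0 0;0 0 0 0 0 0 0;0 0 0 0 0 0 0;0 0 0 0 0 0 0;0 0 0 0 0 0 0'
python3 -m crank '0 0 0 -0.004 0 0 0;0 0 0 -0.01 0 0 0;0 0 0 -0.02 0 0 0;0 0 0 -0.028 0 0 0;0 0 0 -0.028 0 0 0;0 0 0 -0.02 0 0 0;0 0 0 -0.01 0 0 0;0 0 0 0 0 0 0'
```

```text
clock: 23.25
position: [0.4821, 0.2895, 0.0774]
tool_rot: [-3.141, -0.002, 0.315]
force: [-0.6, 0.5, -0.1]
grip_width: 0.0751
finger_force: 0.0
clock: 23.92
position: [0.482, 0.2894, 0.0771]
tool_rot: [-3.142, -0.001, 0.315]
force: [-2.2, -3.4, 11.9]
grip_width: 0.0452
finger_force: 59.8
clock: 24.58
position: [0.4821, 0.2897, 0.1984]
tool_rot: [-3.141, -0.003, 0.316]
force: [1.0, -0.5, -5.2]
grip_width: 0.0451
finger_force: 62.5
```

```bash
python3 -m crank '0 -0.005 0.013 0 0 0 0;0 -0.0125 0.03 0 0 0 0;0 -0.0125 0.03 0 0 0 0;0 -0.0125 0.03 0 0 0 0;0 -0.0125 0.03 0 0 0 0;0 -0.0125 0.03 0 0 0 0;0 -0.0125 0.03 0 0 0 0;0 -0.0125 0.03 0 0 0 0'
python3 -m crank '0 -0.0125 0.03 0 0 0 0;0 -0.0125 0.03 0 0 0 0;0 -0.0125 0.03 0 0 0 0;0 -0.0125 0.03 0 0 0 0;0 -0.0125 0.03 0 0 0 0;0 -0.0125 0.03 0 0 0 0;0 -0.0125 0.03 0 0 0 0;0 -0.0125 0.03 0 0 0 0'
python3 -m crank '0 -0.0125 0.03 0 0 0 0;0 -0.005 0.013 0 0 0 0;0 0 0 0 0 0 0;0 0 0 0 0 0 0;0 0 0 0 0 0 0;0 0 0 0 0 0 0;0 0 0 0 0 0 0;0 0 0 0 0 0 0'
python3 - <<'E'
from h import *
from scipy.optimize import least_squares
s=telemetry.observe();f=grab_frame("wrist");save("w4",f["pixels"])
p=s["position"];print(p,s["tool_rot"],abs(s["qd"]).max())
W=cloud(f,s).reshape(-1,3)
A=W[(W[:,2]>.055)&(W[:,2]<.066)&(np.hypot(W[:,0]-.515,W[:,1]+.232)<.04)]
c=cv2.minEnclosingCircle(A[:,:2].astype(np.float32));print("turret",len(A),A.mean(0),c)
B=W[(W[:,2]>.042)&(W[:,2]<.049)&(np.hypot(W[:,0]-.515,W[:,1]+.232)<.09)]
print("box",len(B),cv2.minAreaRect(B[:,:2].astype(np.float32)))
C=W[(abs(W[:,2]-p[2]-.024)<.004)&(np.hypot(W[:,0]-p[0],W[:,1]-p[1])<.026)]
print("can top",len(C),C.mean(0)-p,np.linalg.lstsq(np.c_[C[:,:2]-p[:2],np.ones(len(C))],C[:,2]-p[2],rcond=None)[0],np.array(cv2.minEnclosingCircle(C[:,:2].astype(np.float32))[0])-p[:2])
print(shift(*c[0],.111+.0701))
E
```

```text
clock: 25.25
position: [0.4615, 0.0467, 0.1948]
tool_rot: [-3.141, 0.002, 0.316]
force: [0.9, 0.2, -4.2]
grip_width: 0.045
finger_force: 63.3
clock: 25.92
position: [0.4408, -0.2121, 0.1948]
tool_rot: [-3.14, 0.002, 0.316]
force: [1.3, -1.0, -5.3]
grip_width: 0.0447
finger_force: 63.3
clock: 26.58
position: [0.4391, -0.2563, 0.196]
tool_rot: [-3.141, 0.0, 0.317]
force: [0.3, 0.5, -4.1]
grip_width: 0.0449
finger_force: 64.2
[ 0.4391 -0.2563  0.196 ] [-3.1414  0.0001  0.3168] 0.00570584339038727
turret 3294 [ 0.5163 -0.2307  0.0618] ((0.5157541632652283, -0.23113775253295898), 0.02711719647049904)
box 11689 ((0.5158308148384094, -0.2307915985584259), (0.10903569310903549, 0.10860904306173325), 83.69453430175781)
can top 8560 [0.0032 0.0017 0.0251] [-0.0261 -0.0133  0.0252] [0.0004 0.0003]
[ 0.0807 -0.0001  0.015 ]
```

View pics/w4.png

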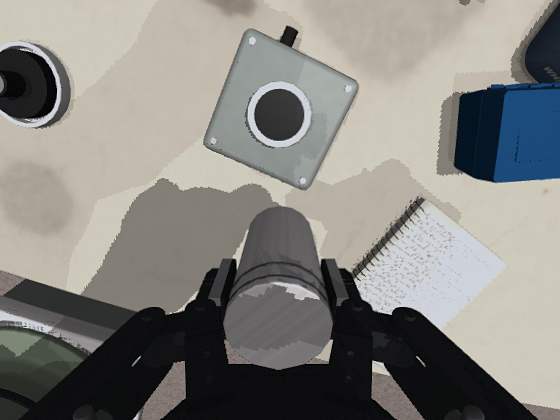

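The glass window is clear at (279,114) and the can hangs upright. I move over the window.

```bash
python3 -m crank '0 0.008 0.0005 0 0 0 0;0 0.018 0 0 0 0 0;0 0.022 0 0 0 0 0;0 0.019 0 0 0 0 0;0 0.009 0 0.005 0 0 0;0 0.0033 0 0.006 0 0 0;0 0 0 0.003 0 0 0;0 0 0 0.001 0 0 0'
for i in 1 2; do python3 -m crank '0 0 0 0 0 0 0;0 0 0 0 0 0 0;0 0 0 0 0 0 0;0 0 0 0 0 0 0;0 0 0 0 0 0 0;0 0 0 0 0 0 0;0 0 0 0 0 0 0;0 0 0 0 0 0 0'; done
python3 - <<'E'
from h import *
s=telemetry.observe();print(s["position"],s["tool_rot"],abs(s["qd"]).max(),s["force"])
f=grab_frame("top");save("t5",cv2.convertScaleAbs(cv2.resize(f["pixels"][130:330,120:460],(800,470)),alpha=1.6))
W=cloud(f)
for n,u,v,r,z0,z1 in(("dishcap",297,234,24,.02,.03),("canR",235,216,20,.095,.108),("redcup",146,271,24,.06,.09),("beaker",279,162,20,.03,.09),("timer",319,175,20,.012,.03)):
    A=W[v-r:v+r,u-r:u+r].reshape(-1,3);A=A[(A[:,2]>z0)&(A[:,2]<z1)];print(n,len(A),A.mean(0))
E
```

```text
clock: 27.3
position: [0.5134, -0.2329, 0.18]
tool_rot: [-3.141, 0.002, 0.315]
force: [-0.5, 0.3, -4.8]
grip_width: 0.045
finger_force: 64.2
clock: 27.97
position: [0.5145, -0.2327, 0.1811]
tool_rot: [3.142, -0.0, 0.316]
force: [-0.1, -0.3, -5.3]
grip_width: 0.0448
finger_force: 64.2
clock: 28.63
position: [0.5145, -0.2327, 0.1811]
tool_rot: [-3.142, 0.0, 0.316]
force: [-0.3, 0.0, -4.8]
grip_width: 0.0451
finger_force: 64.2
[ 0.5145 -0.2327  0.1811] [-3.1416  0.      0.3158] 0.0011080462042970135 [-0.2805  0.0419 -4.7863]
dishcap 407 [0.4641 0.0203 0.0244]
canR 278 [0.4997 0.1779 0.1021]
redcup 679 [0.3664 0.4012 0.0755]
beaker 217 [0.6606 0.0596 0.0527]
timer 604 [ 0.6194 -0.044   0.0185]
```

View pics/t5.png

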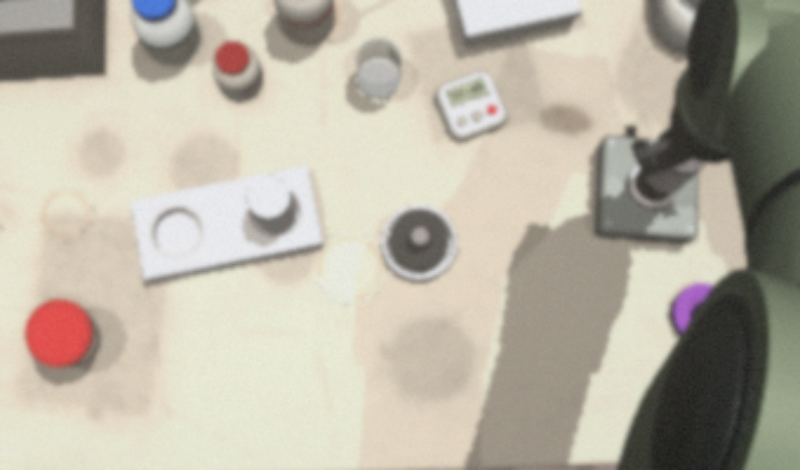

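The cap is in the dish at (419,240), the right can stands in its pocket at (270,200), the left pocket is empty, and the heavy can hangs over the reader at (655,180). The bystanders have not moved, so I hand the job in.

```bash
python3 -c "
from workcell import bot
print(bot.job_done())"
```

```text
the job is handed in; nothing more can be done
None
```

I handed the job in at about 29 s: the cap lies flat in the dish, the light right can (about 0.17 kg) stands in its own pocket, and the heavier left can (about 0.48 kg) is held upright about 5 cm over the reader window; no verdict was returned.

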